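# Square up a console front panel and hold it

## Task

Lift the white drilled panel out of the grooved rack, stand it on the console's base board between the two cheeks and let go of it leaning back at an angle against the two stub dowels. Then stand the aluminium square on the base board in front of the panel and press it into the corner, pushing the panel's foot in, until the square's lower leg sits on the board, its upright leg lies flat on the panel and the panel stands square against the dowels. Finish while gripping the square and still pressing it there, ready for the screws; leave the offcut in the rack, and do not knock over the glue bottle, drop the panel flat or ram it.

Things in the scene. Friction and masses are not known exactly. Their poses are not given: they have to be found in the camera images.
- console: Half-built wooden console, fixed to the bench. x points from its open front to its back, y left, z up; origin at table height. Plywood base board x -130..+120, y -100..+100 mm, 18 mm thick (its top is 18 mm above the table). Two brown cheeks 18 mm thick stand on it at x +35..+120 mm, 100 mm high above the board, 160 mm apart inside (y -80..+80).
- corner (a point): Point on the top of the console's base board, in the middle between the cheeks, at console x = +45 mm: where the foot of the front face of the panel belongs once it is square. Axes as the console's.
- dowels (a point): Midpoint between the two light stub dowels, on their common axis (along console y), 82 mm above the board, 63 mm behind the console origin. Each is 16 mm thick and sticks 30 mm inward from its cheek (y 50 to 80 mm either side); between their ends the space is open. A panel square against them has its back at console x +55 mm.
- panel_mid (a point): Centre of the white (pale grey in shade) panel (140 wide x 10 thick x 105 mm high, 0.14 kg, round dark openings on both faces that are only painted). It stands upright and loose in one of the rack's two grooves, its foot 8 mm above the table. x: thickness, y: width, z: up; the point is 52.5 mm above its foot. Either face may look forward.
- panel_foot (a point): Middle of the panel's lower edge, half-way through its thickness; same axes as panel_mid.
- panel: The whole white panel; origin and axes as panel_foot. Smooth: it slides easily on the board (friction about 0.35).
- rack: Light wooden rack, fixed, 150 x 120 mm and 26 mm high; two grooves 13 mm wide and 18 mm deep run along its y at x = -45 and +45 mm. One holds the panel, the other the offcut. Origin under its middle on the table.
- offcut_mid (a point): Centre of the loose plywood offcut (85 wide x 10 thick x 90 mm high), which stands in the other groove and stays there.
- square_grip (a point): Point in the upright leg of the aluminium square, 66 mm above its underside: pinch here across the 22 mm thickness (y). The square stands on the table, an L, 0.24 kg: lower leg 130 long, 28 mm high; upright leg 95 high, 40 mm wide. x points to the upright leg's outer face, 26 mm from this point, which goes on the panel; the lower leg extends to -x; z up.
- square_heel (a point): Outer corner of the square: foot of the upright leg's outer face at the level of the underside, mid thickness (3 mm of the very corner are relieved). Axes as square_grip.
- square: The whole aluminium square; origin and axes as square_heel. Slides easily on the board (friction about 0.35); pressed down hard while its heel is being pushed along, it can tip about the heel.
- glue_mid (a point): Middle (37 mm up) of the small white glue bottle with a red nozzle, 25 mm diameter, 74 mm high, loose and upright on the table.

How it is judged:
By the outcome, as a careful person would: the job done as asked, in the order asked, and still so for the second after the job is handed in, while the arm keeps its last pose, push and grip.
It also fails if it takes over 72 s, if anything falls off the work surface, if the arm or the gripper's body presses on something with over 40 N, if the wrist force passes 120 N, or if a joint passes its speed limit or range.

## Robot

A 7-joint arm with a two-finger parallel gripper is mounted at the origin on a cart in front of the work surface, level with it; the furniture and walls round the work are solid. World frame = base frame: x ahead of the robot, y to its left, z up, the work surface at z = 0. Lengths are in m, angles in rad, forces in N, time in s.
With the tool pointing down it reaches from about 0.425 to 0.95 m from the base axis. Payload 4.7 kg.
Tool frame: the origin (TCP) lies midway between the tips of the shut fingers; the grasp point (between the pads) lies 19 mm behind it; x points along the fingers, y is the direction in which the jaws open and shut, and the axes are right-handed (so a half turn about x gives the same grasp; the last joint's range is limited). The gripper opens to 85 mm and grips with 20 to 120 N. Pads are 22 mm wide; open, the fingers measure 114 mm over their backs; the gripper's body (76 mm by 85 mm) begins 54 mm behind the grasp point. The pads swing forward as they close: fully open they stand 13 mm farther back than shut.
Start: joints at [1.232, 0.469, -0.049, 1.532, 0.024, 1.141, -0.082], TCP at [0.206, -0.643, 0.231] pointing down, gripper open.
Joint ranges: [-2.59, 2.59], [-0.33, 1.99], [-1.39, 1.29], [0.1, 2.45], [-1.04, 4.18], [0.21, 1.99], [-2.66, 2.66]. Speed limits (rad/s): [2.57, 2.57, 3.14, 3.14, 3.14, 3.14, 3.14].

## Interface

Orientations are given as a rotation vector (axis times angle).
In Python, from bench import * gives the robot as it stands. The module is installed in compiled form; this text tells all that it offers.
- The arm moves only by the tool carry_out, never from a script. Its argument "steps" is one flat list of numbers, 7 for each row, row after row: the finger opening in mm, from 0 to 85.4, then the shift along the world's x, y, z in units of 30 mm (1.0 is 30 mm), then the turn, a rotation vector about the world's x, y, z in units of 6 degrees (1.0 is 6 degrees). In form: [grip, x, y, z, ax, ay, az, grip, x, y, z, ax, ay, az, ...]. A call has 1 to 12 rows; each row is the pose to reach, as a shift and turn from the pose commanded when the call began; what a row does not reach only later rows make up. A row lasts 1/10 s, in which the tool goes at most 50 mm and 8.59 degrees, less where a joint would pass 70% of its speed; a pose out of reach is approached as far as the arm can. A call with a gripper value outside its range is refused whole. The fingers move at their own pace and stop on an object; the grip force is fixed at half the most. Time passes only in rows, so rows that repeat a pose let the fingers close. It gives the time, the measured TCP pose, the force and the opening at its end, in the units of the state.
- read_state(): the state, without advancing time (a new reading comes with each control period).
- grab_frame(name): name is "side" or "top"; returns (picture, depth): 420x560x3 uint8, blue, green, red; 420x560 float32, m along the optical axis (not along the pixel's ray), 0 where there is no reading.
- camera_model(name): a dict with "camera_matrix" (3x3 intrinsics, pixels), "rvec" (rotation vector, rad) and "tvec" (3), from world to camera coordinates, as OpenCV has them. Camera axes: x right, y down, z forward; pixel columns grow to the right and rows downward; lengths in m; the calibration is good to about 2 mm. A picture is of the moment at which its call begins. camera_model takes no time and is no camera call.
- sign_off(): hands the job in, once; it reports no verdict.
Trained networks look in the newest picture that a camera, given by its name, has taken for a name from the list of things; names that differ only in an ending like _2 or _b are one class to them, and where a whole thing is asked for, a point or a joint stands for the part that bears it (a point fixed in the world has none). Each returns a list of dicts, best first, with "conf" (0 to 1); they miss things now and then, are a little off and sometimes report something else, mostly with a low value. They report only what shows in the picture. A call takes as long as a camera call.
- look_for(query, camera): "at" ([column, row] in pixels, amid what is visible of it).
- regions_of(query, camera): "region" (420x560 bool, what is visible of it) and "at" ([column, row] in pixels, amid what is visible of it).
- tip_of(query, camera): "at" ([column, row] in pixels: a listed point, or the origin of a listed thing).
The state is a dict: "time_s": time; "q": joint angles; "joint_velocities": joint speeds; "joint_torque": joint torques, N m; "tool_pos": TCP position; "ee_rot": TCP orientation; "ft_force": force on the tool from outside, world axes, zero at the start; "moment": the same for the moment, N m; "finger_gap": finger opening in m.
Only numpy, scipy, OpenCV 4.12 (cv2) and the standard library are available. Lean on these libraries where they do the work, as an engineer would, in place of code of your own. Each camera call takes 0.05 s, during which the arm holds its last target.

## Working session

There is one attempt and no reset: what is moved stays moved. The work goes in short steps, Python scripts to look and compute and a tool call to move; the robot and the scene stay as the last step left them, time stands still between calls to the robot, and variables do not carry over. Pictures are saved under pics/ and viewed, and the job is handed in when it is done.

Besides the shell and the picture viewer there is one more tool, called after "Call:" as a command line: name --argument value ..., lists and objects as JSON in quotes. carry_out: Moves the arm, as the interface text tells. Its arguments: {"type":"object","properties":{"steps":{"type":"array","items":{"type":"number"}}},"required":["steps"]}

```bash
mkdir -p pics; python3 - <<'E'
from bench import *
import cv2,numpy as np
s=read_state(); print({k:np.round(v,3) for k,v in s.items()})
for n in("side","top"):
    p,d=grab_frame(n); cv2.imwrite(f"pics/{n}0.png",p); np.save(f"{n}0.npy",d)
    m=camera_model(n); R=cv2.Rodrigues(np.array(m["rvec"]))[0]; print(n,np.array(m["camera_matrix"]).round(1).tolist(),(-R.T@np.array(m["tvec"]).ravel()).round(3),R.round(2).tolist())
E
```

```text
{'time_s': np.float64(0.0), 'q': array([ 1.232,  0.469, -0.049,  1.534,  0.024,  1.141, -0.082]), 'joint_velocities': array([-0.001, -0.002,  0.001, -0.   ,  0.   , -0.001,  0.   ]), 'joint_torque': array([ 0.0000e+00, -5.1030e+01, -4.6000e-02, -2.3771e+01,  1.1000e-02,
        7.0000e-03, -0.0000e+00]), 'tool_pos': array([ 0.206, -0.642,  0.23 ]), 'ee_rot': array([ 2.055,  0.323, -2.056]), 'ft_force': array([ 0.119, -0.011,  0.147]), 'moment': array([-0.064, -0.027,  0.025]), 'finger_gap': np.float64(0.085)}
side [[398.2, 0.0, 278.8], [0.0, 398.2, 205.7], [0.0, 0.0, 1.0]] [ 0.321 -0.826  0.498] [[0.96, -0.29, -0.0], [-0.13, -0.42, -0.9], [0.26, 0.86, -0.44]]
top [[541.7, 0.0, 285.8], [0.0, 541.7, 210.2], [0.0, 0.0, 1.0]] [0.459 0.017 1.611] [[-0.02, -1.0, 0.01], [-1.0, 0.02, -0.08], [0.08, -0.01, -1.0]]
```

View pics/side0.png

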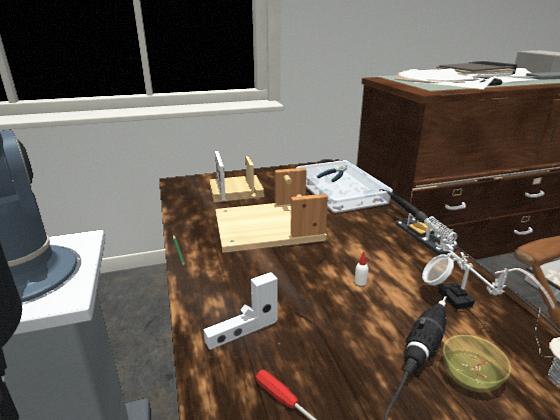

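View pics/top0.png

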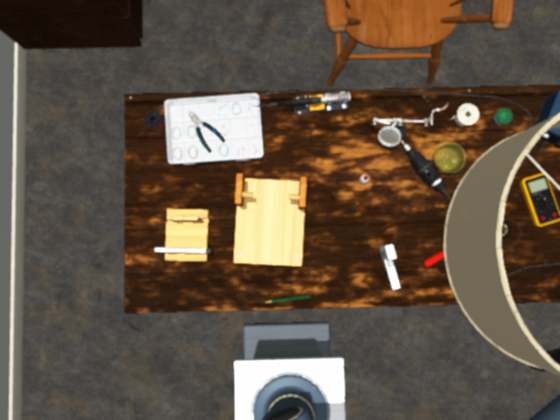

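The side view shows the rack with panel (220,170) and offcut (250,172), console (270,225), square (245,315) and glue (361,270). The top view has rack at (187,235), panel (182,250), console (270,222), square (391,267) and glue (364,178).

```bash
cat > h.py <<'E'
from bench import *
import cv2,numpy as np
def cam(n):
    m=camera_model(n); R=cv2.Rodrigues(np.array(m["rvec"]))[0]; return np.array(m["camera_matrix"]),R,np.array(m["tvec"]).ravel()
def ray(n,uv):
    K,R,t=cam(n); d=R.T@np.linalg.inv(K)@np.array([uv[0],uv[1],1.]); return -R.T@t,d
def atz(n,uv,z):
    c,d=ray(n,uv); return c+d*(z-c[2])/d[2]
def proj(n,P):
    K,R,t=cam(n); q=(K@(R@np.atleast_2d(P).T+t[:,None])); return (q[:2]/q[2]).T
def tri(a,b):
    (c1,d1),(c2,d2)=ray("top",a),ray("side",b)
    A=np.stack([d1,-d2],1); s=np.linalg.lstsq(A,c2-c1,rcond=None)[0]
    p,q=c1+d1*s[0],c2+d2*s[1]; return (p+q)/2,np.linalg.norm(p-q)
def cloud(n,d,mask):
    K,R,t=cam(n); v,u=np.nonzero(mask&(d>0)); z=d[v,u]
    P=np.stack([(u-K[0,2])/K[0,0]*z,(v-K[1,2])/K[1,1]*z,z],1); return (P-t)@R
E
python3 - <<'E'
from h import *
np.set_printoptions(precision=4,suppress=True)
for q in["panel_mid","panel_foot","offcut_mid","square_grip","square_heel","glue_mid","corner","dowels","rack","console"]:
    r={n:tip_of(q,n) for n in("top","side")}
    for n in r: print(q,n,[(np.round(x["at"],1).tolist(),round(x["conf"],2)) for x in r[n][:2]])
    if r["top"] and r["side"]: print("   ",*tri(r["top"][0]["at"],r["side"][0]["at"]))
for q in["panel","square","console","rack","offcut_mid"]:
  for n in("top","side"):
    r=regions_of(q,n)
    if not r: print("none",q,n);continue
    m=np.array(r[0]["region"]); P=cloud(n,np.load(n+"0.npy"),m); np.save(f"c_{q}_{n}.npy",P)
    np.save(f"m_{q}_{n}.npy",m)
    print(q,n,r[0]["conf"],m.sum(),P.min(0),np.median(P,0),P.max(0),cv2.minAreaRect(P[:,:2].astype(np.float32)))
E
```

```text
panel_mid top [([181.5, 250.1], 0.58)]
panel_mid side [([217.7, 176.7], 0.86), ([284.3, 215.9], 0.26)]
    [0.4708 0.3005 0.0508] 0.004259764092477284
panel_foot top [([190.1, 249.5], 0.52)]
panel_foot side [([220.4, 191.5], 0.73)]
    [0.4728 0.2827 0.0092] 0.003271643167071124
offcut_mid top [([184.3, 221.8], 0.56), ([186.3, 250.1], 0.5)]
offcut_mid side [([250.0, 173.1], 0.81)]
    [0.5598 0.2892 0.056 ] 0.012535181873777976
square_grip top [([387.1, 252.5], 0.97), ([187.7, 248.0], 0.36)]
square_grip side [([259.7, 291.4], 0.89)]
    [ 0.4504 -0.2868  0.0648] 0.002491965070941464
square_heel top [([382.3, 243.3], 0.88)]
square_heel side [([273.0, 320.3], 0.82)]
    [ 0.4758 -0.2869 -0.0059] 0.006629560467165518
glue_mid top [([368.5, 178.8], 0.58)]
glue_mid side [([362.3, 268.3], 0.7)]
    [ 0.6682 -0.2459  0.041 ] 0.0011736705532487742
corner top [([270.1, 202.6], 0.71), ([268.2, 222.5], 0.62)]
corner side [([284.0, 218.0], 0.64)]
    [0.6025 0.045  0.0181] 0.008473849206810477
dowels top [([272.0, 195.8], 0.97), ([188.9, 231.7], 0.51)]
dowels side [([294.8, 188.4], 0.67)]
    [0
[... 1591 characters left out ...]
5181007981300354, 0.29558730125427246), (0.1282368302345276, 0.15713658928871155), 87.1571273803711)
rack side 0.95 878 [ 0.4413  0.2221 -0.    ] [0.5168 0.2471 0.0255] [0.5928 0.3534 0.0291] ((0.5186259746551514, 0.2888675332069397), (0.12781062722206116, 0.15084856748580933), 86.98580169677734)
offcut_mid top 0.69 201 [0.5543 0.2487 0.007 ] [0.5595 0.2915 0.0913] [0.5731 0.3376 0.1043] ((0.5636774897575378, 0.2930208742618561), (0.08900447189807892, 0.018289385363459587), 88.69656372070312)
offcut_mid side 0.54 254 [ 0.5531  0.2378 -0.2417] [0.5598 0.2667 0.0592] [0.7631 1.1487 0.1005] ((0.6541045308113098, 0.6906427145004272), (0.9277937412261963, 0.041965603828430176), 78.64171600341797)
```

```bash
cat > fit.py <<'E'
from h import *
from scipy.optimize import least_squares
def sdf(P,lo,hi):
    c=(np.array(lo)+hi)/2;h=(np.array(hi)-lo)/2
    q=abs(P-c)-h; return np.linalg.norm(np.maximum(q,0),axis=1)+np.minimum(q.max(1),0)
def fit(clouds,boxes,x0,lim=.02):
    P=np.vstack(clouds)
    def res(p,Q):
        c,s=np.cos(p[2]),np.sin(p[2]); d=Q[:,:2]-p[:2]
        L=np.stack([d[:,0]*c+d[:,1]*s,-d[:,0]*s+d[:,1]*c,Q[:,2]],1)
        return np.min([sdf(L,*b) for b in boxes],axis=0)
    p=np.array(x0,float)
    for k in range(4):
        r=res(p,P); Q=P[abs(r)<(lim if k else .05)]
        o=least_squares(res,p,args=(Q,),loss="soft_l1",f_scale=.002,x_scale=[.01,.01,.05]); p=o.x
    return p,len(Q),abs(res(p,Q)).mean()
m=.001
B={"console":[((-.13,-.1,0),(.12,.1,.018)),((.035,-.098,.018),(.12,-.08,.118)),((.035,.08,.018),(.12,.098,.118)),
 ((.055,-.08,.092),(.071,-.05,.108)),((.055,.05,.092),(.071,.08,.108))],
"panel":[((-.005,-.07,.008),(.005,.07,.113))],"square":[((-.13,-.011,0),(0,.011,.028)),((-.04,-.011,0),(0,.011,.095))],
"rack":[((-.075,-.06,0),(.075,.06,.026))]}
E
python3 - <<'E'
from fit import *
x0={"console":(.558,.05,-.065),"panel":(.472,.29,-.05),"square":(.47,-.285,.24),"rack":(.518,.29,-.05)}
for q in x0:
    C=[np.load(f"c_{q}_{n}.npy") for n in("top","side")]
    for c in (C,C[:1],C[1:]):
        p,n,e=fit(c,B[q],x0[q]); print(q,p[:2].round(4),np.degrees(p[2]).round(2),n,round(e,4))
s=read_state(); print(cv2.Rodrigues(np.array(s["ee_rot"]))[0].round(3))
E
```

```text
console [0.5571 0.0459] -4.29 11738 0.002
console [0.5566 0.0474] -4.25 5898 0.003
console [0.5574 0.0458] -4.3 5840 0.001
panel [0.4736 0.2935] -2.97 495 0.0012
panel [0.4737 0.2951] -3.99 207 0.0016
panel [0.4736 0.2933] -2.83 288 0.0008
square [ 0.4729 -0.2872] 13.95 2881 0.0015
square [ 0.4677 -0.2864] 13.96 492 0.0025
square [ 0.4734 -0.2872] 13.96 2389 0.0012
rack [0.5178 0.2912] -2.73 2732 0.0026
rack [0.5173 0.2933] -2.09 1857 0.0031
rack [0.5188 0.2907] -3.04 875 0.0013
[[ 0.     0.305 -0.952]
 [-0.    -0.952 -0.305]
 [-1.     0.    -0.   ]]
```

```bash
python3 - <<'E'
from h import *
d=np.load("top0.npy")
for uv in [(460,260),(480,180),(460,220),(540,250),(300,400)]:
    z=d[uv[1],uv[0]]; K,R,t=cam("top"); print(uv,(R.T@(np.linalg.inv(K)@[uv[0],uv[1],1]*z-t)).round(3))
E
```

```text
(460, 260) [ 0.443 -0.228  0.87 ]
(480, 180) [ 0.549 -0.252  0.895]
(460, 220) [ 0.497 -0.231  0.869]
(540, 250) [ 0.448 -0.753  0.006]
(300, 400) [ 0.056 -0.027  0.093]
```

Call:
carry_out --steps '[85,0.9,1.45,0.1,0,0,1.2,85,1.8,2.9,0.2,0,0,2.4,85,2.7,4.35,0.3,0,0,3.6,85,3.6,5.8,0.4,0,0,4.8,85,4.5,7.25,0.5,0,0,6,85,5.4,8.7,0.6,0,0,7.2,85,6.3,10.15,0.7,0,0,8.4,85,7.2,11.6,0.8,0,0,9.6,85,8.1,13,0.9,0,0,10.8,85,9,14.5,1,0,0,11.53]'

```text
time_s: 2.6
tool_pos: [0.47, -0.2172, 0.2612]
ee_rot: [1.246, 1.184, -1.246]
ft_force: [0.6, 0.3, 0.7]
finger_gap: 0.0843
```

Call:
carry_out --steps '[70,0,1.5,0,0,0,0,70,0,3,0,0,0,0,70,0,4.5,0,0,0,0,70,0,6,0,0,0,0,70,0,7.5,0,0,0,0,70,0,9,0,0,0,0,70,0,10.5,-0.5,0,0,0,70,0,12,-1,0,0,0,70,0,13.5,-1.5,0,0,0,70,0,15,-2,0,0,0,70,-0.08,16.2,-2,0,0,0,70,-0.08,16.7,-2,0,0,0]'

```text
time_s: 3.8
tool_pos: [0.4653, 0.2863, 0.2005]
ee_rot: [1.246, 1.188, -1.244]
ft_force: [-0.8, 1.5, 0.6]
finger_gap: 0.0699
```

```bash
python3 - <<'E'
from h import *
s=read_state(); print(np.round(s["tool_pos"],4),cv2.Rodrigues(np.array(s["ee_rot"]))[0].round(3).tolist(),s["finger_gap"],np.round(s["q"],2))
p,d=grab_frame("side"); cv2.imwrite("pics/s1.png",cv2.resize(p[100:260,130:350],None,fx=3,fy=3))
E
```

```text
[0.4653 0.2863 0.2005] [[-0.001, 0.999, -0.048], [0.002, -0.048, -0.999], [-1.0, -0.001, -0.002]] 0.06989377068390638 [-0.03  0.39 -0.75  1.84  0.3   1.03 -0.96]
```

View pics/s1.png

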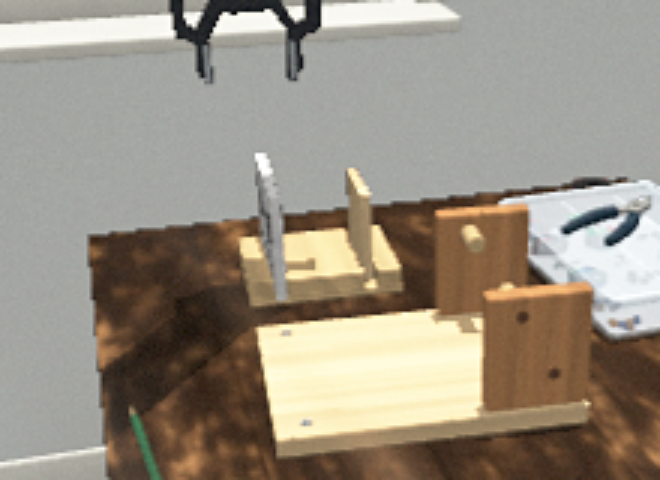

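Call:
carry_out --steps '[60,0,0,0,0,0,0,60,0,0,0,0,0,0]'

```text
time_s: 4.05
tool_pos: [0.4675, 0.2799, 0.2006]
ee_rot: [1.25, 1.18, -1.251]
ft_force: [-0.5, -0.5, -0.4]
finger_gap: 0.06
```

Call:
carry_out --steps '[50,0.2,0.45,0,0,0,0,50,0.2,0.45,-1,0,0,0,50,0.2,0.45,-2,0,0,0,50,0.2,0.45,-2.8,0,0,0,50,0.2,0.45,-3.5,0,0,0,50,0.2,0.45,-4.0,0,0,0,50,0.2,0.45,-4.3,0,0,0,50,0.2,0.45,-4.3,0,0,0,50,0.2,0.45,-4.3,0,0,0]'

```text
time_s: 4.95
tool_pos: [0.4733, 0.296, 0.0723]
ee_rot: [1.25, 1.183, -1.248]
ft_force: [-0.4, 0.2, 1.0]
finger_gap: 0.0498
```

```bash
python3 - <<'E'
from h import *
s=read_state(); print(np.round(s["tool_pos"],4),cv2.Rodrigues(np.array(s["ee_rot"]))[0].round(3).tolist(),s["finger_gap"],s["ft_force"])
p,d=grab_frame("side"); cv2.imwrite("pics/s2.png",cv2.resize(p[100:260,130:350],None,fx=3,fy=3))
E
```

```text
[0.4733 0.296  0.0723] [[0.001, 0.999, -0.054], [0.001, -0.054, -0.999], [-1.0, 0.001, -0.001]] 0.04981486893302738 [-0.44625547  0.21126183  0.98608152]
```

View pics/s2.png

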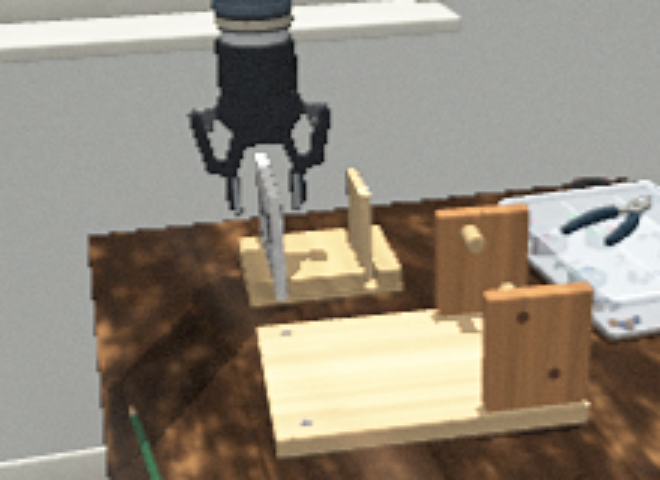

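Panel straddled centrally by the fingers (around (265,185) in the zoom). Close and lift.

Call:
carry_out --steps '[30,0,0,0,0,0,0,15,0,0,0,0,0,0,5,0,0,0,0,0,0,5,0,0,0,0,0,0,5,0,0,0,0,0,0,5,0,0,0,0,0,0]'

```text
time_s: 5.6
tool_pos: [0.4736, 0.2958, 0.0721]
ee_rot: [1.25, 1.182, -1.247]
ft_force: [1.8, -0.6, 2.3]
finger_gap: 0.0093
```

Call:
carry_out --steps '[5,0,0,0.3,0,0,0,5,0,0,0.9,0,0,0,5,0,0,1.7,0,0,0,5,0,0,2.7,0,0,0,5,0,0,3.7,0,0,0,5,0,0,4.6,0,0,0,5,0,0,5.2,0,0,0,5,0,0,5.5,0,0,0,5,0,0,5.5,0,0,0]'

```text
time_s: 6.5
tool_pos: [0.4723, 0.296, 0.2374]
ee_rot: [1.249, 1.184, -1.248]
ft_force: [-0.4, 1.0, -1.6]
finger_gap: 0.0093
```

```bash
python3 - <<'E'
from fit import *
s=read_state(); T=np.array(s["tool_pos"]); print(T.round(4),cv2.Rodrigues(np.array(s["ee_rot"]))[0].round(3).tolist(),s["finger_gap"],s["ft_force"])
p,d=grab_frame("side"); cv2.imwrite("pics/s3.png",cv2.resize(p[60:260,130:350],None,fx=3,fy=3))
p2,d2=grab_frame("top"); cv2.imwrite("pics/t3.png",p2)
for n,dd in(("side",d),("top",d2)):
    r=regions_of("panel",n)
    if r:
        P=cloud(n,dd,np.array(r[0]["region"])); print(n,r[0]["conf"],len(P),np.percentile(P,[2,50,98],axis=0).round(4))
        np.save("pl_"+n,P)
E
```

```text
[0.4723 0.296  0.2374] [[0.0, 0.999, -0.053], [0.001, -0.053, -0.999], [-1.0, 0.0, -0.001]] 0.00932080798279637 [-0.38454289  0.95412896 -1.62688882]
side 0.49 299 [[0.4621 0.2206 0.1756]
 [0.4662 0.2296 0.2309]
 [0.4757 0.3585 0.2789]]
```

View pics/s3.png

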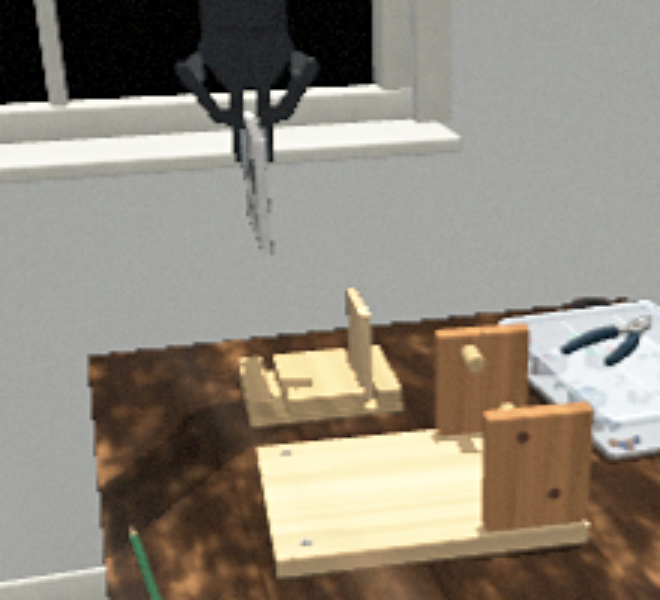

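Call:
carry_out --steps '[5,0.25,-0.5,0,0,0,0,5,0.7,-1.5,0,0,0,-0.05,5,1.3,-2.7,0,0,0,-0.1,5,1.9,-4.0,0,0,0,-0.2,5,2.5,-5.3,0,0,0,-0.21,5,3.1,-6.5,0,0,0,-0.21,5,3.6,-7.5,0,0,0,-0.21,5,3.85,-8.1,0,0,0,-0.21,5,3.95,-8.34,0,0,0,-0.21,5,3.95,-8.34,0,0,0,-0.21]'

```text
time_s: 7.7
tool_pos: [0.591, 0.0447, 0.2355]
ee_rot: [1.265, 1.173, -1.267]
ft_force: [0.1, 0.6, -1.6]
finger_gap: 0.0092
```

Call:
carry_out --steps '[5,0,0,-0.3,0.03,0.4,0,5,0,0,-0.6,0.06,0.9,0,5,0,0,-1,0.1,1.4,0,5,0,0,-1.4,0.13,1.8,0,5,0,0,-1.7,0.15,2,0,5,0,0,-1.7,0.15,2,0,5,0,0,-1.7,0.15,2,0]'

```text
time_s: 8.4
tool_pos: [0.5909, 0.0466, 0.1858]
ee_rot: [1.163, 1.333, -1.415]
ft_force: [-0.5, 0.3, -1.1]
finger_gap: 0.0094
```

```bash
cat > look.py <<'E'
from fit import *
import sys
s=read_state(); T=np.array(s["tool_pos"]); R=cv2.Rodrigues(np.array(s["ee_rot"]))[0]
th=np.radians(-4.3);Rc=np.array([[np.cos(th),-np.sin(th),0],[np.sin(th),np.cos(th),0],[0,0,1]])
O=np.array([.5572,.0459,0]); print(round(s["time_s"],2),"tcp",T.round(4),"console",((T-O)@Rc*1000).round(1)); print("R in console",(Rc.T@R).round(3).tolist(),s["finger_gap"],np.round(s["ft_force"],1),np.round(s["moment"],2))
tag=sys.argv[1]
p,d=grab_frame("side"); cv2.imwrite(f"pics/s{tag}.png",cv2.resize(p[90:270,180:380],None,fx=4,fy=4,interpolation=cv2.INTER_CUBIC)[:600]); np.save("sd",d)
p2,d2=grab_frame("top"); cv2.imwrite(f"pics/t{tag}.png",cv2.resize(p2[130:290,200:400],None,fx=4,fy=4,interpolation=cv2.INTER_CUBIC)[:600]); np.save("td",d2)
E
python3 look.py 4
```

```text
8.4 tcp [0.5909 0.0466 0.1858] console [ 33.6   3.2 185.8]
R in console [[-0.208, 0.978, 0.001], [0.0, 0.001, -1.0], [-0.978, -0.208, -0.0]] 0.009362264906626862 [-0.5  0.3 -1.1] [-0.03 -0.26  0.05]
```

View pics/s4.png

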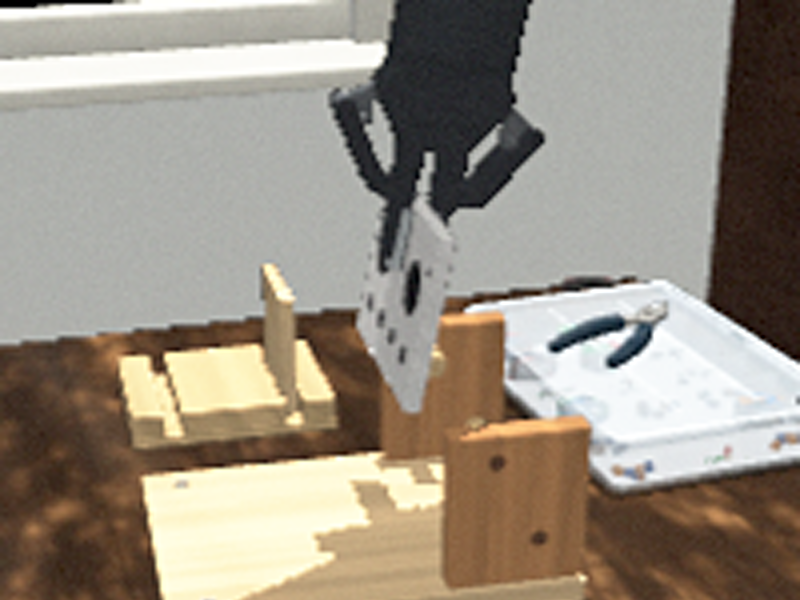

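View pics/t4.png

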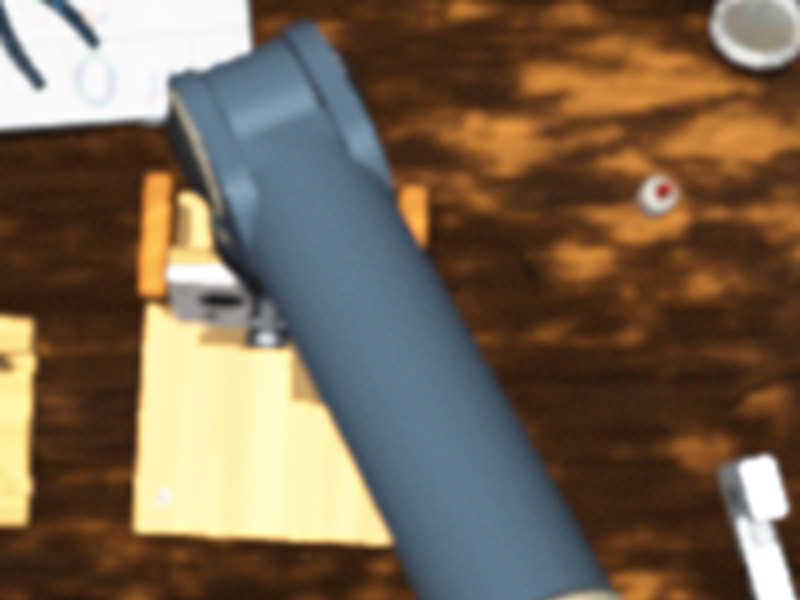

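Call:
carry_out --steps '[5,0,-0.02,-0.4,0,0,0,5,0,-0.02,-0.9,0,0,0,5,0,-0.02,-1.5,0,0,0,5,0,-0.02,-2.1,0,0,0,5,0,-0.02,-2.6,0,0,0,5,0,-0.02,-3,0,0,0,5,0,-0.02,-3.25,0,0,0,5,0,-0.02,-3.35,0,0,0,5,0,-0.02,-3.35,0,0,0]'

```text
time_s: 9.4
tool_pos: [0.5913, 0.0449, 0.085]
ee_rot: [1.164, 1.332, -1.416]
ft_force: [-0.5, 0.3, -0.2]
finger_gap: 0.0094
```

```bash
python3 look.py 5
```

```text
9.4 tcp [0.5913 0.0449 0.085 ] console [34.1  1.6 85. ]
R in console [[-0.209, 0.978, -0.0], [0.0, -0.0, -1.0], [-0.978, -0.209, 0.0]] 0.009404406291512447 [-0.5  0.3 -0.2] [-0.04 -0.29 -0.04]
```

View pics/s5.png

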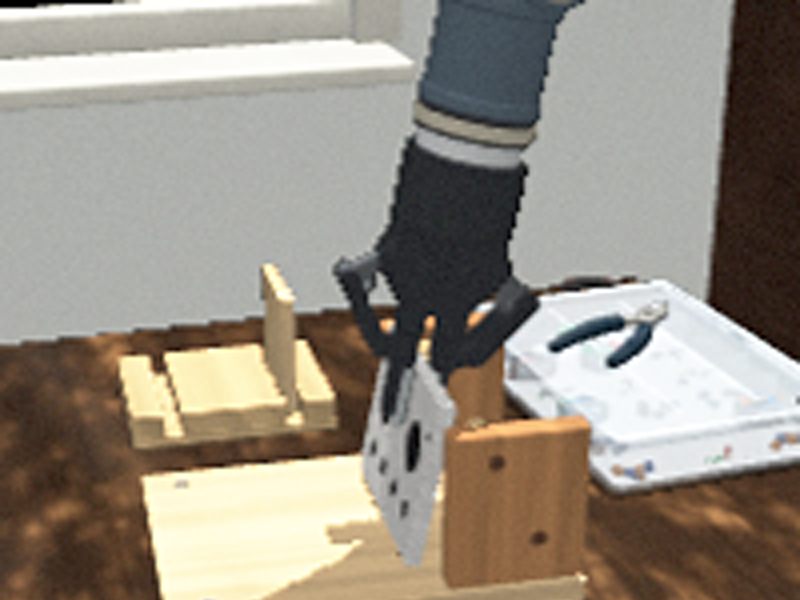

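Call:
carry_out --steps '[5,0,0,-0.03,0,0,0,5,0,0,-0.06,0,0,0,5,0,0,-0.09,0,0,0,5,0,0,-0.11,0,0,0,5,0,0,-0.11,0,0,0]'

```text
time_s: 10.0
tool_pos: [0.5913, 0.0448, 0.0819]
ee_rot: [1.164, 1.332, -1.416]
ft_force: [-0.2, 0.3, -1.0]
finger_gap: 0.009
```

Not touching yet; a little further.

Call:
carry_out --steps '[5,0,0,-0.03,0,0,0,5,0,0,-0.03,0,0,0]'

```text
time_s: 10.2
tool_pos: [0.5914, 0.0448, 0.0817]
ee_rot: [1.164, 1.332, -1.416]
ft_force: [-0.8, -0.5, 5.6]
finger_gap: 0.0094
```

Call:
carry_out --steps '[5,0,0,-0.03,0,0,0,5,0,0,-0.03,0,0,0]'

```text
time_s: 10.4
tool_pos: [0.5916, 0.0449, 0.0817]
ee_rot: [1.164, 1.331, -1.417]
ft_force: [-1.7, -1.2, 10.0]
finger_gap: 0.0091
```

Call:
carry_out --steps '[5,0.03,0,0.05,0,0,0,5,0.1,-0.01,0.05,0,0,0,5,0.17,-0.01,0.05,0,0,0,5,0.24,-0.02,0.05,0,0,0,5,0.3,-0.02,0.05,0,0,0,5,0.3,-0.02,0.05,0,0,0]'

```text
time_s: 11.0
tool_pos: [0.6004, 0.0445, 0.0817]
ee_rot: [1.164, 1.333, -1.416]
ft_force: [-1.0, -0.1, 4.7]
finger_gap: 0.0094
```

Call:
carry_out --steps '[5,0.03,0,0,0,0,0,5,0.06,0,0,0,0,0,5,0.06,0,0,0,0,0]'

```text
time_s: 11.3
tool_pos: [0.602, 0.0444, 0.0817]
ee_rot: [1.164, 1.333, -1.417]
ft_force: [-1.6, 1.3, 4.8]
finger_gap: 0.0094
```

Call:
carry_out --steps '[5,0.03,0,0,0,0,0,5,0.03,0,0,0,0,0]'

```text
time_s: 11.5
tool_pos: [0.6029, 0.0444, 0.0817]
ee_rot: [1.164, 1.333, -1.417]
ft_force: [-2.1, 0.5, 5.8]
finger_gap: 0.009
```

Call:
carry_out --steps '[5,0.04,0,0,0,0,0,5,0.04,0,0,0,0,0]'

```text
time_s: 11.7
tool_pos: [0.6042, 0.0444, 0.0817]
ee_rot: [1.164, 1.333, -1.417]
ft_force: [-2.3, -0.8, 4.5]
finger_gap: 0.0094
```

Call:
carry_out --steps '[5,0.04,0,0,0,0,0,5,0.04,0,0,0,0,0]'

```text
time_s: 11.9
tool_pos: [0.6044, 0.0444, 0.0817]
ee_rot: [1.162, 1.334, -1.419]
ft_force: [-4.9, -0.3, 6.5]
finger_gap: 0.0095
```

```bash
python3 look.py 6
```

```text
11.9 tcp [0.6044 0.0444 0.0817] console [47.1  2.1 81.7]
R in console [[-0.211, 0.977, -0.0], [-0.0, -0.001, -1.0], [-0.977, -0.211, 0.001]] 0.009516221654277532 [-4.9 -0.3  6.5] [-0.02  1.07 -0.05]
```

View pics/s6.png

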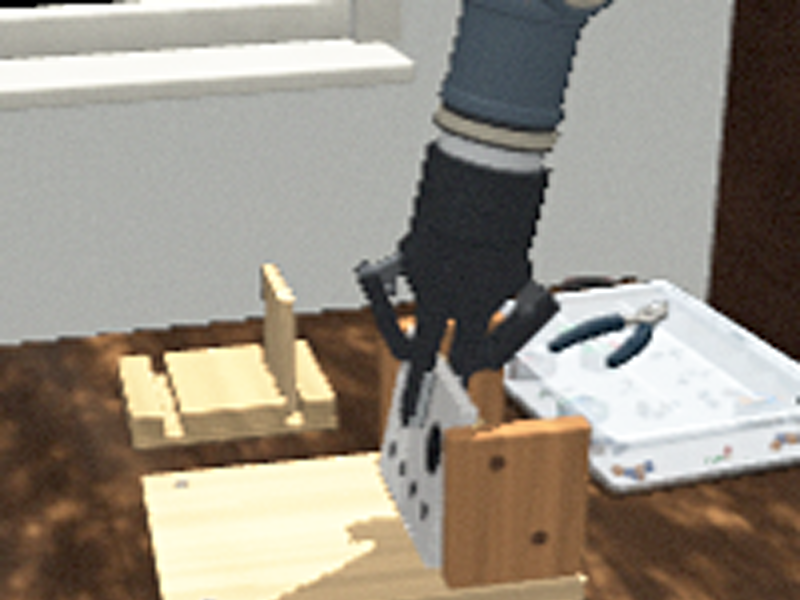

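View pics/t6.png

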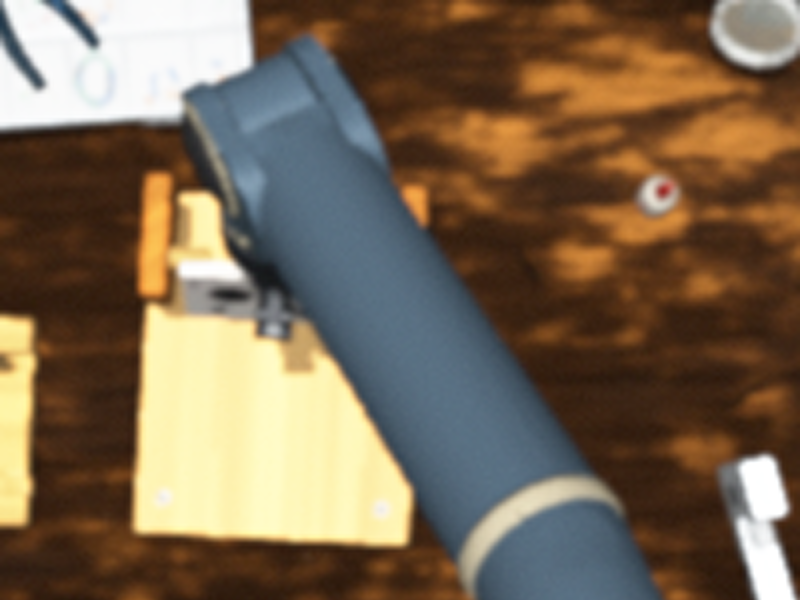

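Call:
carry_out --steps '[5,-0.02,0,0.02,0,0,0,12,-0.02,0,0.02,0,0,0,16,-0.02,0,0.02,0,0,0,22,-0.02,0,0.02,0,0,0,30,-0.02,0,0.02,0,0,0,30,-0.02,0,0.02,0,0,0,30,-0.02,0,0.02,0,0,0]'

```text
time_s: 12.7
tool_pos: [0.6049, 0.0442, 0.0821]
ee_rot: [1.164, 1.332, -1.416]
ft_force: [0.7, 0.1, -0.2]
finger_gap: 0.0304
```

```bash
python3 look.py 7
```

```text
12.7 tcp [0.6049 0.0442 0.0821] console [47.7  1.9 82.1]
R in console [[-0.208, 0.978, -0.001], [-0.0, -0.001, -1.0], [-0.978, -0.208, 0.0]] 0.030429892781008112 [ 0.7  0.1 -0.2] [-0.07 -0.27 -0.03]
```

View pics/s7.png

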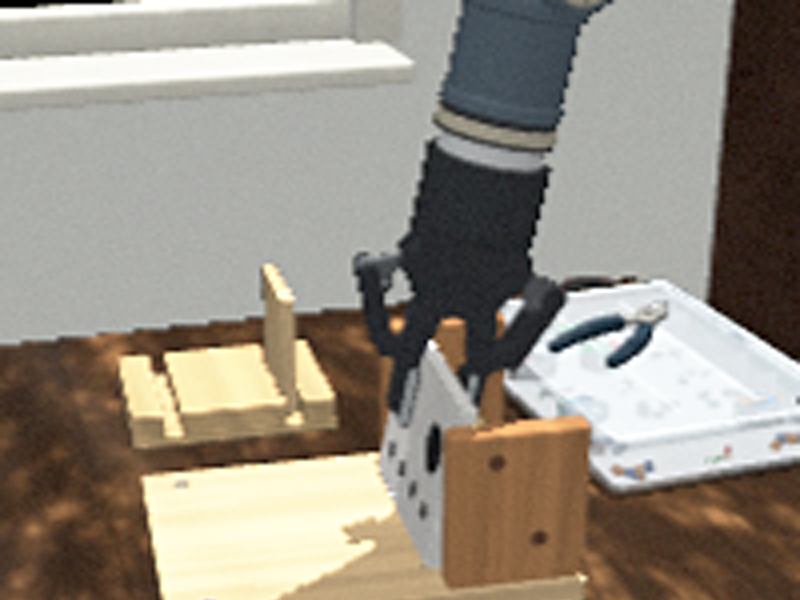

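Call:
carry_out --steps '[30,0.04,0,0.2,0,0,0,30,0.13,-0.01,0.6,0,0,0,30,0.25,-0.02,1.2,0,0,0,30,0.42,-0.03,2,0,0,0,30,0.6,-0.05,2.9,0,0,0,30,0.83,-0.06,3.9,0,0,0,40,0.83,-0.06,4.3,0,0,0,50,0.83,-0.06,4.5,0,0,0]'

```text
time_s: 13.6
tool_pos: [0.6302, 0.0428, 0.2189]
ee_rot: [1.166, 1.331, -1.414]
ft_force: [-0.2, -0.7, -1.2]
finger_gap: 0.05
```

```bash
python3 look.py 8
```

```text
13.6 tcp [0.6302 0.0428 0.2189] console [ 73.    2.4 218.9]
R in console [[-0.206, 0.979, -0.0], [0.0, -0.0, -1.0], [-0.979, -0.206, -0.0]] 0.05002260990495397 [-0.2 -0.7 -1.2] [-0.02 -0.3  -0.03]
```

View pics/s8.png

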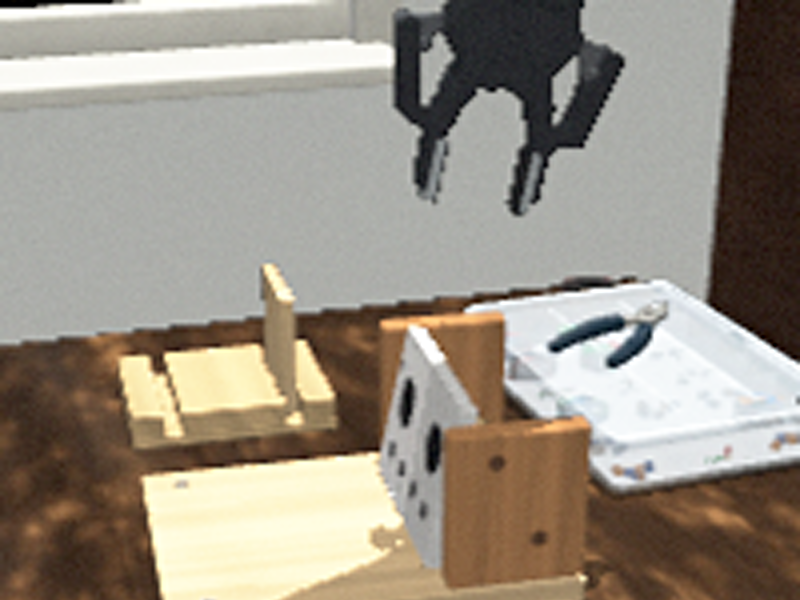

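Call:
carry_out --steps '[60,-0.2,-0.4,0.2,-0.04,-0.6,0,60,-0.8,-1.4,0.2,-0.1,-1.4,0,60,-1.4,-2.6,0.2,-0.15,-2,0,60,-1.8,-3.4,0.2,-0.15,-2,0,60,-2,-3.7,0.2,-0.15,-2,0]'

```text
time_s: 14.2
tool_pos: [0.5671, -0.0722, 0.2216]
ee_rot: [1.265, 1.171, -1.272]
ft_force: [0.2, 0.6, 0.5]
finger_gap: 0.0602
```

Call:
carry_out --steps '[60,-0.4,-0.75,0,0,0,-1.2,60,-0.8,-1.5,0,0,0,-2.4,60,-1.2,-2.25,0,0,0,-3.6,60,-1.6,-3,0,0,0,-4.8,60,-2,-3.75,0,0,0,-6,60,-2.4,-4.5,0,0,0,-7.2,60,-2.8,-5.2,0,0,0,-8.4,60,-3.2,-5.9,-0.2,0,0,-9.6,60,-3.6,-6.6,-0.5,0,0,-10.8,60,-4,-7.3,-0.8,0,0,-11.95,60,-4.08,-7.5,-0.8,0,0,-11.95,60,-4.08,-7.5,-0.8,0,0,-11.95]'

```text
time_s: 15.4
tool_pos: [0.4475, -0.2933, 0.1985]
ee_rot: [2.091, 0.259, -2.092]
ft_force: [0.1, -0.1, 0.2]
finger_gap: 0.0603
```

```bash
cat > look2.py <<'E'
from fit import *
import sys
s=read_state(); T=np.array(s["tool_pos"]); R=cv2.Rodrigues(np.array(s["ee_rot"]))[0]
print(round(s["time_s"],2),T.round(4),"yaw",np.degrees(np.arctan2(R[1,1],R[0,1])).round(2),R[:,0].round(4),s["finger_gap"],np.round(s["ft_force"],1),np.round(s["q"],2))
tag=sys.argv[1]
p,d=grab_frame("side"); cv2.imwrite(f"pics/s{tag}.png",cv2.resize(p[200:370,170:370],None,fx=3.5,fy=3.5,interpolation=cv2.INTER_CUBIC)); np.save("sd",d)
p2,d2=grab_frame("top"); cv2.imwrite(f"pics/t{tag}.png",cv2.resize(p2[130:320,250:450],None,fx=3,fy=3,interpolation=cv2.INTER_CUBIC))
E
python3 look2.py 9
```

```text
15.4 [ 0.4475 -0.2933  0.1985] yaw -75.93 [-6.0e-04  1.2e-03 -1.0e+00] 0.0602609989233977 [ 0.1 -0.1  0.2] [ 0.77  0.3  -0.33  1.89  0.11  0.98 -0.93]
```

View pics/s9.png

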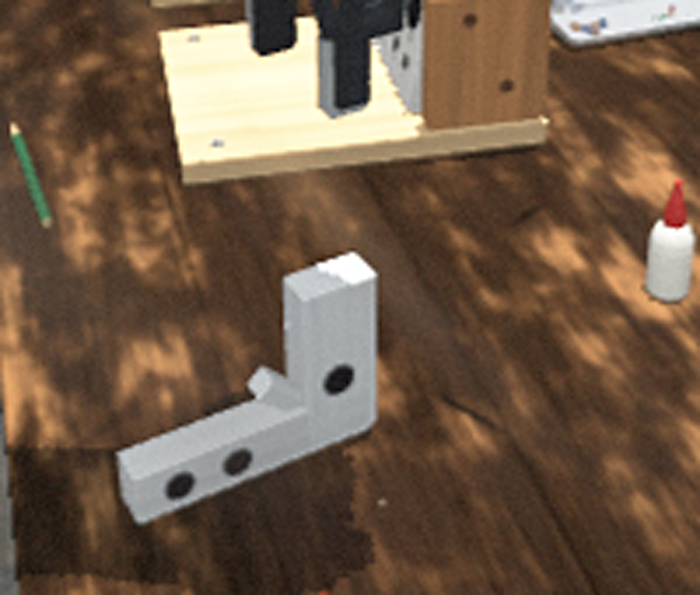

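Call:
carry_out --steps '[60,0,0,-0.5,0,0,0,60,0,0,-1.3,0,0,0,60,0,0,-2.3,0,0,0,60,0,0,-3.2,0,0,0,60,0,0,-4,0,0,0,60,0,0,-4.6,0,0,0,60,0,0,-5.05,0,0,0,60,0,0,-5.05,0,0,0,60,0,0,-5.05,0,0,0]'

```text
time_s: 16.4
tool_pos: [0.4482, -0.2931, 0.0481]
ee_rot: [2.092, 0.257, -2.09]
ft_force: [0.5, 0.0, -0.1]
finger_gap: 0.0598
```

```bash
python3 look2.py 10
```

```text
16.4 [ 0.4482 -0.2931  0.0481] yaw -75.95 [ 1.1e-03 -1.0e-04 -1.0e+00] 0.05984073080704974 [ 0.5  0.  -0.1] [ 0.72  0.5  -0.28  2.01  0.22  0.66 -1.03]
```

View pics/s10.png

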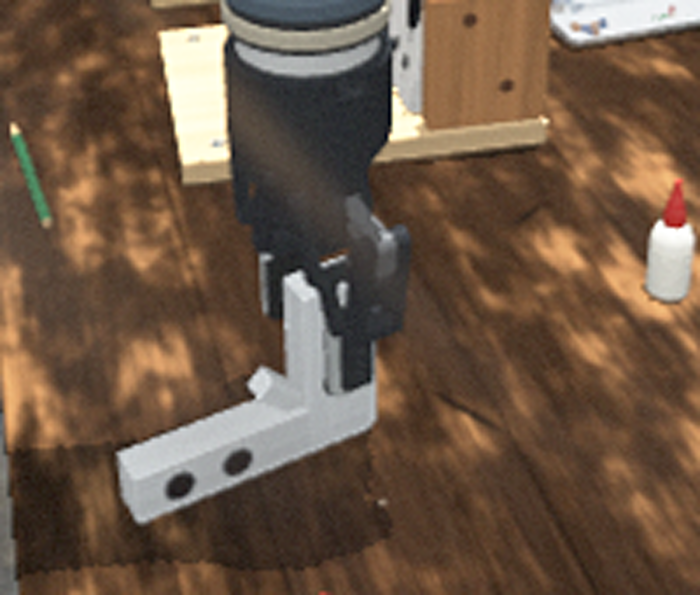

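Call:
carry_out --steps '[45,0,0,0,0,0,0,32,0,0,0,0,0,0,22,0,0,0,0,0,0,15,0,0,0,0,0,0,15,0,0,0,0,0,0,15,0,0,0,0,0,0]'

```text
time_s: 17.1
tool_pos: [0.4476, -0.2938, 0.0481]
ee_rot: [2.092, 0.255, -2.091]
ft_force: [-0.1, -0.2, 6.1]
finger_gap: 0.0213
```

Call:
carry_out --steps '[15,0,0,0.3,0,0,0,15,0,0,1,0,0,0,15,0,0,1.9,0,0,0,15,0,0,2.8,0,0,0,15,0,0,3.4,0,0,0,15,0,0,3.5,0,0,0,15,0,0,3.5,0,0,0]'

```text
time_s: 17.8
tool_pos: [0.447, -0.2935, 0.1525]
ee_rot: [2.092, 0.256, -2.092]
ft_force: [-0.5, 0.5, -2.5]
finger_gap: 0.021
```

```bash
python3 look2.py 11; python3 - <<'E'
from fit import *
d=np.load("sd.npy"); s=read_state(); T=s["tool_pos"]
r=regions_of("square","side"); P=cloud("side",d,np.array(r[0]["region"]))
# 4-DOF fit incl z,pitch
from scipy.optimize import least_squares
bx=B["square"]
def res(p,Q):
    Rm=cv2.Rodrigues(np.array([0,0,p[3]]))[0]@cv2.Rodrigues(np.array([p[4],p[5],0.]))[0]
    L=(Q-p[:3])@Rm; return np.min([sdf(L,*b) for b in bx],axis=0)
p=np.array([T[0]+.025,T[1]+.006,.1,.243,0,0])
for k in range(4):
    Q=P[abs(res(p,P))<(.03 if k==0 else .01)]
    p=least_squares(res,p,args=(Q,),loss="soft_l1",f_scale=.002,x_scale=[.01]*3+[.05]*3).x
print(len(Q),abs(res(p,Q)).mean(),"heel",p[:3].round(4),"rel tcp",(p[:3]-T).round(4),np.degrees(p[3:]).round(2))
E
```

```text
17.8 [ 0.447  -0.2935  0.1525] yaw -76.04 [ 0.e+00 -1.e-04 -1.e+00] 0.020984176844188084 [-0.5  0.5 -2.5] [ 0.77  0.35 -0.33  1.94  0.14  0.88 -0.96]Traceback (most recent call last):
  File "<stdin>", line 3, in <module>
IndexError: list index out of range
```

View pics/s11.png

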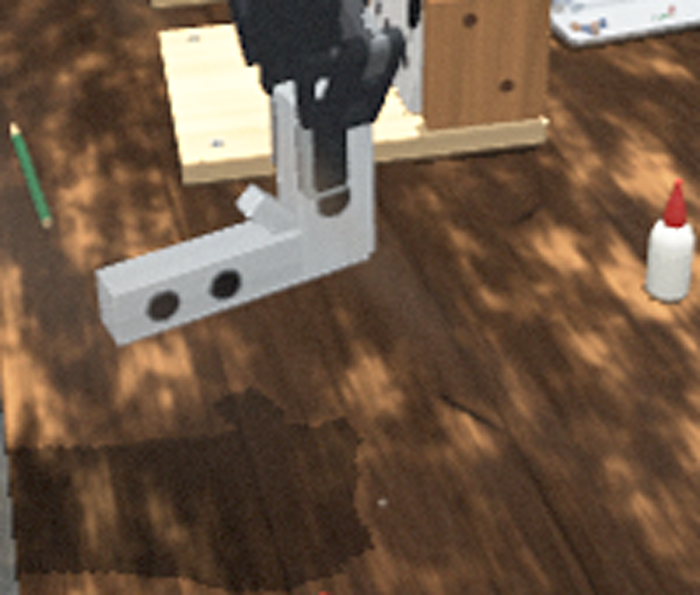

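Call:
carry_out --steps '[15,0.1,0.4,0,0,0,-0.1,15,0.4,1.3,0,0,0,-0.4,15,0.7,2.5,0,0,0,-0.7,15,1.05,3.8,0,0,0,-1,15,1.4,5.1,0,0,0,-1.4,15,1.8,6.4,0,0,0,-1.8,15,2.2,7.8,0,0,0,-2.2,15,2.5,9.1,0,0,0,-2.6,15,2.8,10.3,0,0,0,-2.9,15,3.1,11.1,0,0,0,-3.05,15,3.15,11.35,0,0,0,-3.05,15,3.15,11.35,0,0,0,-3.05]'

```text
time_s: 19.15
tool_pos: [0.5412, 0.048, 0.1516]
ee_rot: [-2.182, 0.079, 2.187]
ft_force: [-0.2, 0.1, -2.8]
finger_gap: 0.0212
```

```bash
python3 look.py 12;  python3 - <<'E'
from h import *
print([ (x['conf'],x['at']) for x in regions_of("square","side")],[ (x['conf'],x['at']) for x in tip_of("square_heel","side")])
E
```

```text
19.15 tcp [0.5412 0.048  0.1516] console [-16.1   0.9 151.6]
R in console [[-0.002, 0.002, -1.0], [-0.0, -1.0, -0.002], [-1.0, 0.0, 0.002]] 0.02115317231485341 [-0.2  0.1 -2.8] [-0.01 -0.04  0.07]
[(0.92, [250.9, 180.5])] [(0.7, [273.1, 185.6])]
```

View pics/s12.png

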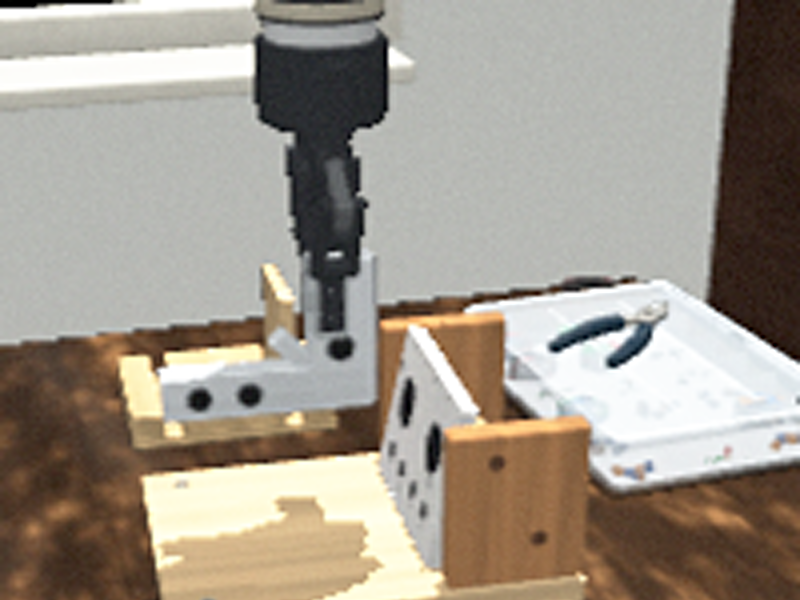

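Call:
carry_out --steps '[15,0,-0.03,-0.3,0,0,0,15,0,-0.03,-0.8,0,0,0,15,0,-0.03,-1.4,0,0,0,15,0,-0.03,-1.9,0,0,0,15,0,-0.03,-2.3,0,0,0,15,0,-0.03,-2.6,0,0,0,15,0,-0.03,-2.7,0,0,0,15,0,-0.03,-2.7,0,0,0]'

```text
time_s: 20.15
tool_pos: [0.5417, 0.0459, 0.0713]
ee_rot: [-2.182, 0.083, 2.183]
ft_force: [0.1, -0.4, -2.8]
finger_gap: 0.0213
```

Call:
carry_out --steps '[15,0,0,-0.03,0,0,0,15,0,0,-0.06,0,0,0,15,0,0,-0.1,0,0,0,15,0,0,-0.1,0,0,0]'

```text
time_s: 20.55
tool_pos: [0.5418, 0.046, 0.0687]
ee_rot: [-2.183, 0.083, 2.183]
ft_force: [-0.1, -1.0, -2.9]
finger_gap: 0.0214
```

```bash
python3 look.py 13
```

```text
20.55 tcp [0.5418 0.046  0.0687] console [-15.3  -1.   68.7]
R in console [[0.0, -0.001, -1.0], [-0.0, -1.0, 0.001], [-1.0, 0.0, -0.0]] 0.021376022919233635 [-0.1 -1.  -2.9] [ 0.05 -0.04  0.04]
```

View pics/s13.png

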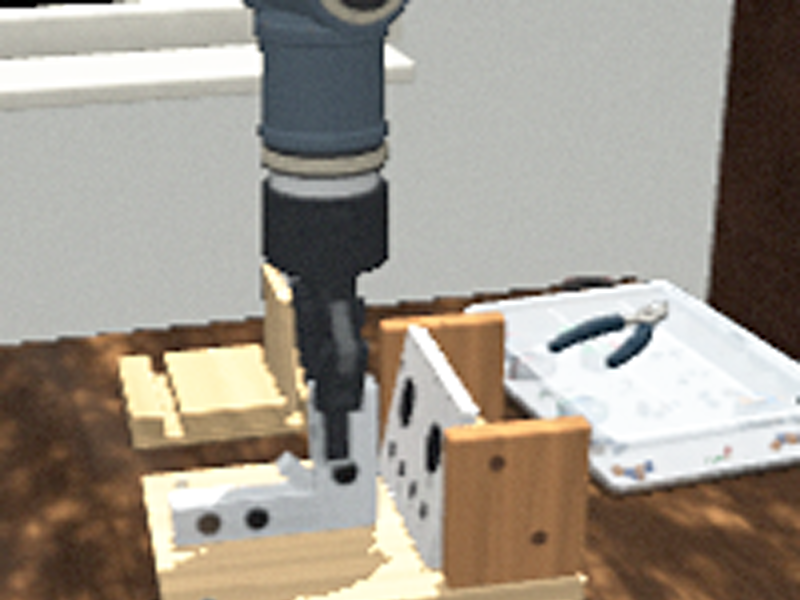

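Call:
carry_out --steps '[15,0,0,-0.03,0,0,0,15,0,0,-0.06,0,0,0,15,0,0,-0.06,0,0,0]'

```text
time_s: 20.95
tool_pos: [0.5417, 0.046, 0.0667]
ee_rot: [-2.183, 0.083, 2.183]
ft_force: [0.3, -0.2, -2.2]
finger_gap: 0.0212
```

Call:
carry_out --steps '[15,0,0,-0.03,0,0,0,15,0,0,-0.03,0,0,0]'

```text
time_s: 21.15
tool_pos: [0.5419, 0.0461, 0.0662]
ee_rot: [-2.183, 0.083, 2.183]
ft_force: [0.2, -0.9, 0.1]
finger_gap: 0.0219
```

Call:
carry_out --steps '[15,0,0,-0.02,0,0,0,15,0,0,-0.02,0,0,0]'

```text
time_s: 21.35
tool_pos: [0.5419, 0.0461, 0.0662]
ee_rot: [-2.184, 0.083, 2.183]
ft_force: [-2.9, -0.1, 6.1]
finger_gap: 0.0212
```

Call:
carry_out --steps '[15,0.05,0,0,0,0,0,15,0.15,-0.01,0,0,0,0,15,0.25,-0.02,0,0,0,0,15,0.35,-0.02,0,0,0,0,15,0.45,-0.03,0,0,0,0,15,0.5,-0.03,0,0,0,0,15,0.5,-0.03,0,0,0,0]'

```text
time_s: 22.05
tool_pos: [0.5571, 0.0455, 0.0661]
ee_rot: [-2.184, 0.082, 2.182]
ft_force: [-1.8, -0.3, 4.9]
finger_gap: 0.0208
```

```bash
python3 look.py 14
```

```text
22.05 tcp [0.5571 0.0455 0.0661] console [-0.1 -0.4 66.1]
R in console [[0.001, -0.0, -1.0], [0.0, -1.0, 0.0], [-1.0, -0.0, -0.001]] 0.02082106705221428 [-1.8 -0.3  4.9] [-0.01  0.4  -0.02]
```

View pics/s14.png

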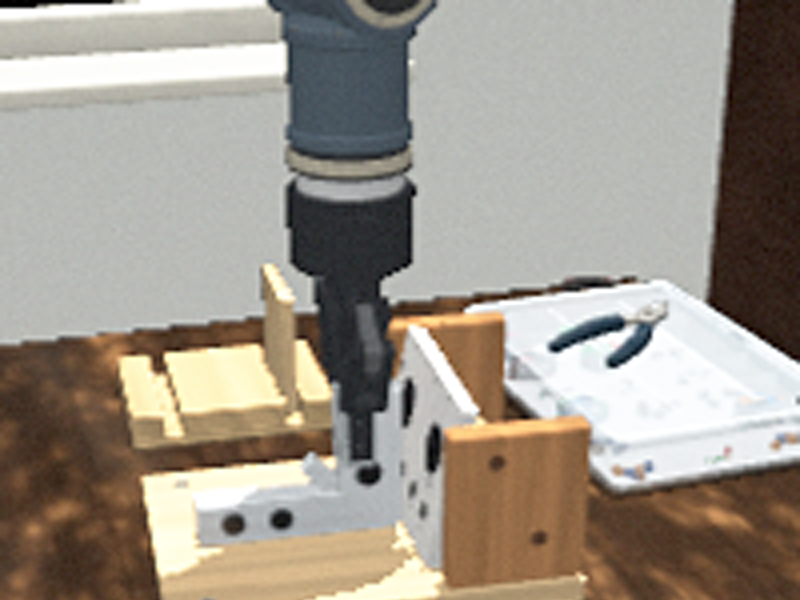

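Call:
carry_out --steps '[15,0.06,0,0,0,0,0,15,0.12,-0.01,0,0,0,0,15,0.18,-0.01,0,0,0,0,15,0.24,-0.02,0,0,0,0,15,0.3,-0.02,0,0,0,0,15,0.3,-0.02,0,0,0,0]'

```text
time_s: 22.75
tool_pos: [0.5657, 0.0449, 0.0662]
ee_rot: [-2.183, 0.082, 2.183]
ft_force: [-2.9, -0.9, 6.5]
finger_gap: 0.0214
```

Call:
carry_out --steps '[15,0.06,0,0,0,0,0,15,0.12,-0.01,0,0,0,0,15,0.18,-0.01,0,0,0,0,15,0.18,-0.01,0,0,0,0]'

```text
time_s: 23.15
tool_pos: [0.5711, 0.0446, 0.0662]
ee_rot: [-2.183, 0.082, 2.183]
ft_force: [-3.1, 1.4, 6.4]
finger_gap: 0.0214
```

```bash
python3 look.py 15
```

```text
23.15 tcp [0.5711 0.0446 0.0662] console [14.  -0.2 66.2]
R in console [[-0.0, -0.0, -1.0], [-0.0, -1.0, 0.0], [-1.0, 0.0, 0.0]] 0.02143701042025108 [-3.1  1.4  6.4] [0.05 0.63 0.01]
```

View pics/s15.png

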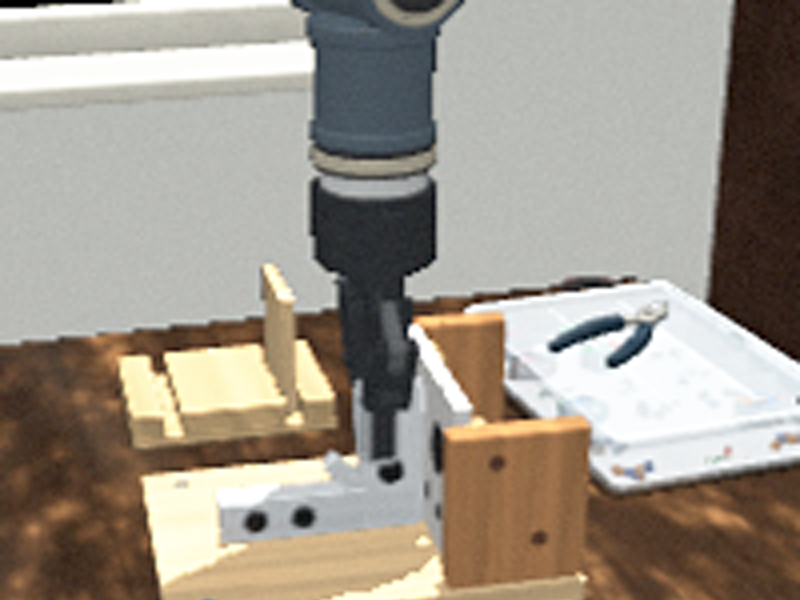

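Call:
carry_out --steps '[15,0.05,0,0,0,0,0,15,0.1,-0.01,0,0,0,0,15,0.14,-0.01,0,0,0,0,15,0.14,-0.01,0,0,0,0]'

```text
time_s: 23.65
tool_pos: [0.5748, 0.0444, 0.0662]
ee_rot: [-2.182, 0.083, 2.184]
ft_force: [-3.6, 0.6, 7.1]
finger_gap: 0.0214
```

Call:
carry_out --steps '[15,0.03,0,0,0,0,0,15,0.03,0,0,0,0,0]'

```text
time_s: 23.85
tool_pos: [0.5748, 0.0444, 0.0662]
ee_rot: [-2.18, 0.083, 2.187]
ft_force: [-6.5, -0.4, 9.6]
finger_gap: 0.0214
```

Call:
carry_out --steps '[15,0.03,0,0,0,0,0,15,0.03,0,0,0,0,0]'

```text
time_s: 24.05
tool_pos: [0.5747, 0.0444, 0.0661]
ee_rot: [-2.178, 0.084, 2.189]
ft_force: [-10.4, 0.1, 11.6]
finger_gap: 0.0215
```

```bash
python3 look.py 16; python3 - <<'E'
from fit import *
np.set_printoptions(precision=4,suppress=True)
th=np.radians(-4.3);Rc=np.array([[np.cos(th),-np.sin(th),0],[np.sin(th),np.cos(th),0],[0,0,1]]);O=np.array([.5572,.0459,0])
for n in("side","top"):
    d=np.load("sd.npy" if n=="side" else "td.npy")
    for q in("panel","square"):
        r=regions_of(q,n)
        if not r: print("none",q,n); continue
        P=(cloud(n,d,np.array(r[0]["region"]))-O)@Rc*1000; np.save(f"f_{q}_{n}",P); print(q,n,r[0]["conf"],len(P)); print(np.percentile(P,[2,25,50,75,98],axis=0).round(1))
        if n=="side" and q=="panel":
            for z in range(20,125,10):
                m=abs(P[:,2]-z)<5
                if m.sum()>3: print(z,m.sum(),np.percentile(P[m,0],[5,25,50,75,95]).round(1))
E
```

```text
24.05 tcp [0.5747 0.0444 0.0661] console [17.6 -0.2 66.1]
R in console [[-0.005, -0.0, -1.0], [-0.001, -1.0, 0.0], [-1.0, 0.001, 0.005]] 0.021503084909063257 [-10.4   0.1  11.6] [ 0.08  1.61 -0.1 ]
panel side 0.48 219
[[ 44.  -70.8  29.2]
 [ 44.6 -44.2  73.4]
 [ 45.1 -31.4 107.5]
 [ 46.3 -15.3 122.2]
 [ 52.6   9.3 124.1]]
30 10 [44.1 44.3 44.6 45.  45.2]
40 11 [44.4 44.6 44.8 45.1 45.3]
50 11 [44.1 44.4 44.6 44.9 45.2]
60 11 [44.3 44.8 45.1 45.3 45.5]
70 12 [44.  44.3 44.8 45.  45.1]
80 16 [43.8 44.3 44.5 44.8 45.1]
90 15 [44.4 44.5 44.6 44.8 45. ]
100 16 [44.5 44.7 45.1 45.3 45.5]
110 27 [44.3 44.8 45.1 45.4 46.6]
120 87 [44.5 45.2 47.9 50.2 52.6]
square side 0.94 860
[[-83.6 -14.2  19.9]
 [-46.9 -12.1  31.2]
 [ -8.9 -10.9  42.6]
 [ 21.8  -9.1  50.4]
 [ 42.5   7.3  95.1]]
none panel top
none square top
```

View pics/s16.png

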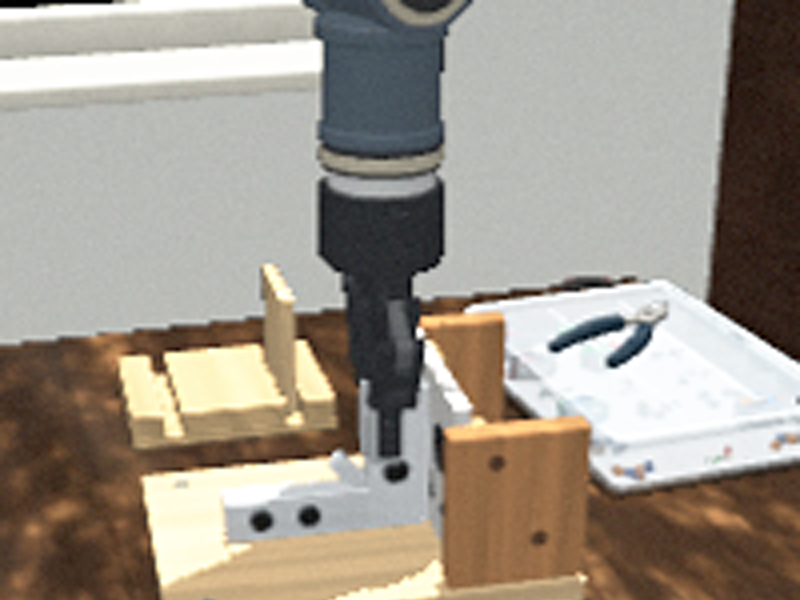

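View pics/t16.png

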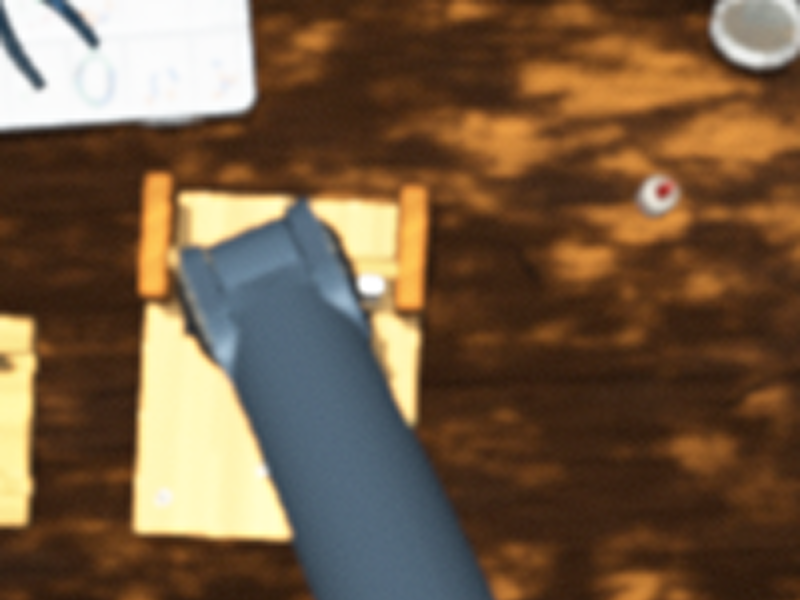

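```bash
cat > sq.py <<'E'
from fit import *
from scipy.optimize import least_squares
th=np.radians(-4.3);Rc=np.array([[np.cos(th),-np.sin(th),0],[np.sin(th),np.cos(th),0],[0,0,1]]);O=np.array([.5572,.0459,0])
acc=[]
for k in range(4):
    p_,d=grab_frame("side"); r=regions_of("square","side")
    if not r: continue
    m=cv2.erode(np.array(r[0]["region"]).astype(np.uint8),np.ones((1,1))).astype(bool); acc.append((cloud("side",d,m)-O)@Rc)
P=np.vstack(acc); P=P[P[:,2]<.105]
def res(p,Q):
    L=(Q-p[:3])@(cv2.Rodrigues(np.array([0,0,p[3]]))[0]@cv2.Rodrigues(np.array([p[4],p[5],0.]))[0]); return np.min([sdf(L,*b) for b in B["square"]],axis=0)
p=np.array([.044,0,.018,0,0,0])
for k in range(4):
    Q=P[abs(res(p,P))<(.02 if k==0 else .006)]
    p=least_squares(res,p,args=(Q,),loss="soft_l1",f_scale=.002,x_scale=[.01]*3+[.05]*3).x
print(len(Q),"heel mm",(p[:3]*1000).round(1),"yaw,roll,pitch deg",np.degrees(p[3:]).round(2))
# top of lower leg line, -y face edges
L=P[(P[:,0]<0)]
for a in range(-80,0,15):
    m=abs(L[:,0]*1000-a)<6; print(a,(np.percentile(L[m,2],[1,99])*1000).round(1))
E
python3 sq.py
```

```text
3194 heel mm [43.7 -0.3 19.4] yaw,roll,pitch deg [ 0.01  0.14 -0.4 ]
-80 [19.9 47.9]
-65 [19.9 48.2]
-50 [19.6 47.9]
-35 [19.8 47.8]
-20 [19.7 65.9]
-5 [17.6 67.7]
```

Call:
carry_out --steps '[15,0.03,0,-0.02,0,0,0,15,0.03,0,-0.04,0,0,0,15,0.03,0,-0.04,0,0,0]'

```text
time_s: 25.05
tool_pos: [0.5747, 0.0444, 0.0661]
ee_rot: [-2.177, 0.084, 2.191]
ft_force: [-15.3, -0.8, 23.1]
finger_gap: 0.0214
```

```bash
cat > chk.py <<'E'
exec(open("sq.py").read())
s=read_state(); T=np.array(s["tool_pos"]); R=Rc.T@cv2.Rodrigues(np.array(s["ee_rot"]))[0]
print("t",s["time_s"],((T-O)@Rc*1000).round(1),"tilt deg",np.degrees(-R[0,0]).round(2),np.round(s["ft_force"],1),np.round(s["moment"],2),s["finger_gap"])
r=regions_of("panel","side")
A=[]
for k in range(3):
    _,d=grab_frame("side")
    A.append((cloud("side",d,np.array(r[0]["region"]))-O)@Rc*1000)
A=np.vstack(A)
m=(A[:,2]>22)&(A[:,2]<116)&(abs(A[:,0]-45)<6); c=np.polyfit(A[m,2],A[m,0],1); print("panel front: x at z18",np.polyval(c,18).round(2),"lean deg",np.degrees(c[0]).round(2),m.sum())
K,Rr,t=cam("side")
# board height
Pall=(cloud("side",d,np.ones(d.shape,bool))-O)@Rc*1000
m=(abs(Pall[:,1]-40)<25)&(abs(Pall[:,0]+60)<50); print("board z",np.median(Pall[m,2]).round(2))
m=(abs(Pall[:,1]+60)<25)&(abs(Pall[:,0]+60)<50); print("board z",np.median(Pall[m,2]).round(2))
E
python3 chk.py
```

```text
3282 heel mm [44.6 -0.3 19.1] yaw,roll,pitch deg [ 0.09  0.04 -0.21]
-80 [19.6 47.9]
-65 [19.4 48. ]
-50 [20.4 47.8]
-35 [18.7 47.9]
-20 [19.1 65.7]
-5 [17.5 68.3]
t 25.45 [17.6 -0.1 66.1] tilt deg 0.36 [-14.7  -0.9  22.4] [-0.02  2.52 -0.04] 0.0215184725658557
panel front: x at z18 44.2 lean deg 0.5 434
board z 18.57
board z 441.4
```

```bash
cat > ck2.py <<'E'
from fit import *
th=np.radians(-4.3);Rc=np.array([[np.cos(th),-np.sin(th),0],[np.sin(th),np.cos(th),0],[0,0,1]]);O=np.array([.5572,.0459,0])
_,d=grab_frame("side"); A=(cloud("side",d,np.ones(d.shape,bool))-O)@Rc*1000
for y0,y1,x in((80,98,35),(-98,-80,35)):
    m=(A[:,1]>y0+2)&(A[:,1]<y1-2)&(abs(A[:,0]-x)<5)&(A[:,2]>24)&(A[:,2]<112)
    if m.sum()>10: c=np.polyfit(A[m,2],A[m,0],1); print("cheek",y0,m.sum(),"x18",np.polyval(c,18).round(2),"lean",np.degrees(c[0]).round(2))
m=(A[:,1]>-75)&(A[:,1]<-20)&(abs(A[:,0]-45)<5)&(A[:,2]>22)&(A[:,2]<116); c=np.polyfit(A[m,2],A[m,0],1); print("panel",m.sum(),np.polyval(c,18).round(2),np.degrees(c[0]).round(2),np.median(A[m,0]))
m=(A[:,1]>-8)&(A[:,1]<8)&(abs(A[:,0]-4)<5)&(A[:,2]>52)&(A[:,2]<110); 
if m.sum()>8: c=np.polyfit(A[m,2],A[m,0],1); print("upright inner",m.sum(),np.polyval(c,18).round(2),np.degrees(c[0]).round(2))
m=(abs(A[:,1])<9)&(A[:,0]>-80)&(A[:,0]<-15)&(abs(A[:,2]-47)<4); c=np.polyfit(A[m,0],A[m,2],1); print("leg top",m.sum(),np.polyval(c,-50).round(2),"slope deg",np.degrees(c[0]).round(2))
m=(A[:,1]>20)&(A[:,1]<90)&(A[:,0]>-110)&(A[:,0]<30)&(abs(A[:,2]-18)<4); c=np.polyfit(A[m,0],A[m,2],1); print("board",m.sum(),np.polyval(c,-50).round(2),"slope deg",np.degrees(c[0]).round(2))
E
python3 ck2.py
```

```text
cheek -98 60 x18 35.33 lean -0.2
panel 101 44.39 0.52 44.873755301133926
upright inner 35 1.32 3.0
leg top 81 46.63 slope deg 0.43
board 239 18.6 slope deg -0.12
```

Call:
carry_out --steps '[15,0,0,0.03,0,-0.05,0,15,0,0,0.03,-0.01,-0.1,0,15,0,0,0.03,-0.01,-0.1,0]'

```text
time_s: 26.0
tool_pos: [0.575, 0.0444, 0.0661]
ee_rot: [-2.189, 0.085, 2.179]
ft_force: [-10.4, -0.1, 14.9]
finger_gap: 0.0213
```

```bash
python3 chk.py; python3 ck2.py; python3 ck2.py
```

```text
3356 heel mm [44.6 -0.1 18.9] yaw,roll,pitch deg [ 0.1   0.5  -0.23]
-80 [17.8 48.1]
-65 [18.5 47.6]
-50 [19.4 48. ]
-35 [19.  47.9]
-20 [20.1 65.9]
-5 [18.4 68. ]
t 26.4 [17.8 -0.1 66.1] tilt deg -0.24 [-10.3   0.3  15.4] [ 0.07  2.45 -0.01] 0.021901697446655308
panel front: x at z18 44.7 lean deg 0.19 410
board z 18.64
board z 441.22
cheek -98 59 x18 34.66 lean 0.41
panel 100 44.54 0.32 44.88572435518003
upright inner 33 2.34 2.12
leg top 82 46.4 slope deg 0.12
board 246 18.49 slope deg 0.02
cheek -98 63 x18 35.12 lean 0.17
panel 97 44.67 0.12 44.776618285468025
upright inner 36 1.64 2.59
leg top 85 46.47 slope deg 0.1
board 244 18.47 slope deg -0.07
```

Call:
carry_out --steps '[15,0.02,0,0,0,0,0,15,0.04,0,0,0,-0.02,0,15,0.04,0,0,0,-0.02,0,15,0.04,0,0,0,-0.02,0]'

```text
time_s: 27.1
tool_pos: [0.5749, 0.0444, 0.0661]
ee_rot: [-2.188, 0.085, 2.18]
ft_force: [-13.6, -1.0, 18.1]
finger_gap: 0.0213
```

```bash
python3 chk.py; python3 ck2.py; python3 ck2.py; python3 look.py 17; python3 - <<'E'
import cv2
from h import *
p,_=grab_frame("side"); cv2.imwrite("pics/full.png",p)
E
```

```text
3289 heel mm [44.4 -0.4 19.6] yaw,roll,pitch deg [-0.08 -0.04 -0.63]
-80 [18.2 47.5]
-65 [18.5 48.2]
-50 [19.5 48. ]
-35 [18.8 48. ]
-20 [18.6 64.9]
-5 [17.6 67.8]
t 27.5 [17.8 -0.1 66.1] tilt deg -0.22 [-13.2   0.4  18.4] [ 0.11  3.   -0.03] 0.021340957769508728
cheek -98 65 x18 35.33 lean -0.12
panel 100 44.63 0.25 44.787599966890795
upright inner 33 1.69 2.52
leg top 85 46.36 slope deg 0.04
board 247 18.43 slope deg -0.04
cheek -98 67 x18 34.99 lean 0.31
panel 99 44.75 0.12 44.81290226540199
upright inner 29 0.8 3.37
leg top 82 46.54 slope deg -0.13
board 249 18.48 slope deg -0.05
27.8 tcp [0.575  0.0445 0.0661] console [17.8 -0.1 66.1]
R in console [[0.004, -0.0, -1.0], [-0.002, -1.0, 0.0], [-1.0, 0.002, -0.004]] 0.021254343944177995 [-13.5   0.1  18.4] [ 0.12  3.09 -0.02]Traceback (most recent call last):
  File "chk.py", line 10, in <module>
    m=(A[:,2]>22)&(A[:,2]<116)&(abs(A[:,0]-45)<6); c=np.polyfit(A[m,2],A[m,0],1); print("panel front: x at z18",np.polyval(c,18).round(2),"lean deg",np.degrees(c[0]).round(2),m.sum())
                                                     ~~~~~~~~~~^^^^^^^^^^^^^^^^^
    raise TypeError("expected non-empty vector for x")
TypeError: expected non-empty vector for x
```

View pics/s17.png

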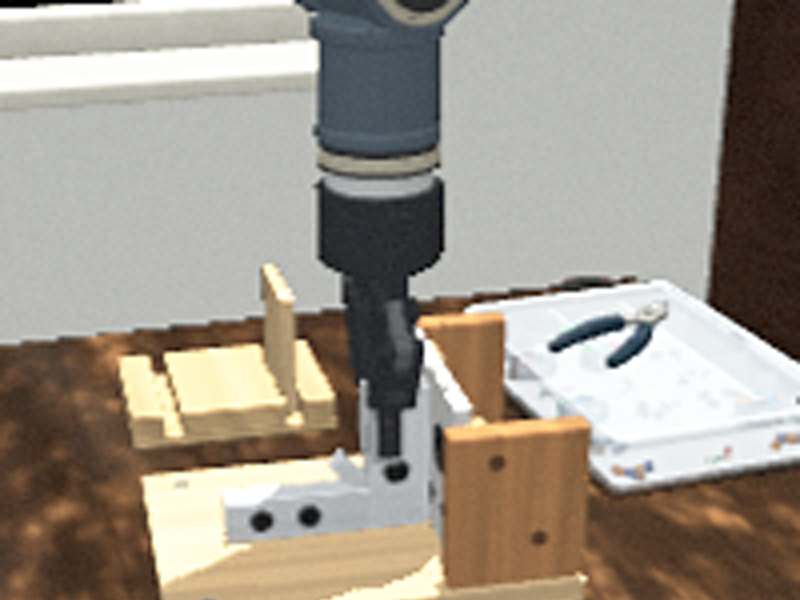

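View pics/full.png

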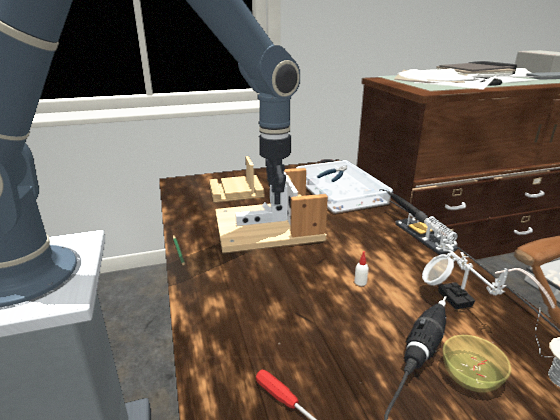

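The pictures show the square (side zoom: lower leg (225–430, 490–540), upright at (400,440)) seated on the board and flat against an upright panel. The panel's lean is within 0.3° and its front face is at x ≈ 44.8 mm. The leg slope is about 0°, the bottle is upright at (361,270) and the offcut is in the rack. The force is steady and the pose stable, so I'm handing in.

```bash
python3 -c "
from bench import *
print(sign_off()); s=read_state(); print(s['time_s'],s['ft_force'],s['tool_pos'])"
```

```text
the job is handed in; nothing more can be done
None
the job is handed in; nothing more can be done
```

The job is handed in, at about 28 s of the 72 s allowed. `sign_off` gave no verdict.

**What I did:**
- I lifted the panel from the rack and stood it on the base board leaning back about 12° against the dowels. I let go, and it stayed leaning.
- I then gripped the square, stood it on the board in front of the panel and slid it in slowly, pushing the panel's foot until the force rose.
- When contact tilted the tool about 0.4°, I eased the downward force and corrected the tilt.
- I ended still gripping and pressing the square. The last reading was about 13 N forward and 18 N down, or roughly 21 N on the board with the square's own weight.

**Last checks (side-camera depth):**

| Check | Measured |
|---|---|
| Panel lean | 0.1–0.3° |
| Panel front face, console x (nominal 45 mm) | 44.8 mm |
| Square's lower leg, slope | about 0° |
| Lower leg, top height (nominal 46 mm) | 46.4 mm |
| Square yaw against the console | under 0.1° |

The glue bottle is upright and the offcut is in the rack.

**Checks that failed or disagreed:**
- A separate whole-shape fit of the square gave a pitch of up to −0.6° and its underside 1–1.6 mm too high.
- A fit of the upright's inner face gave 2–3°, but it used only about 30 points beside the fingers, so I set it aside.
- The tool position puts the square's outer face 1–2 mm short of nominal.
- One final panel-lean check found no panel points; another script measured the lean instead.
- The top camera was blocked by the arm at the end and could not confirm anything.

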